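Shut off the air at the bench service box

ROBOT

A 7-joint arm with a two-finger parallel gripper is mounted at the origin on a cart in front of the work surface, level with it; the furniture and walls round the work are solid. World frame = base frame: x ahead of the robot, y to its left, z up, the work surface at z = 0. Lengths are in m, angles in degrees, forces in N, time in s.
With the tool pointing down it reaches from about 0.35 to 0.775 m from the base axis. Payload 3.1 kg.
Tool frame: the origin (TCP) lies on the centre line of the jaws, within the pads' length; the fingertips stand 17 mm ahead of it and the grasp point (between the pads) lies 2 mm behind it (robot.tip_reach is the distance from the TCP to the fingertips, in m); z points along the fingers, y is the direction in which the jaws open and shut (so a half turn about z gives the same grasp; the last joint's range is limited). The gripper opens to 85 mm and grips with 20 to 120 N. Pads are 22 mm wide; open, the fingers measure 114 mm over their backs; the gripper's body (76 mm by 85 mm) begins 54 mm behind the grasp point. The pads swing forward as they close: fully open they stand 13 mm farther back than shut.
Start: joints at [70.949, 17.813, 0.802, 86.603, -0.252, 75.585, -1.558], TCP at [0.158, -0.527, 0.248] pointing down, gripper open.
Joint ranges: [-154.91, 154.91], [-16.99, 109.72], [-72.82, 74.43], [7.12, 147.25], [-82.49, 262.49], [11.32, 116.49], [-174.64, 174.64]. Speed limits (degrees/s): [159.86, 159.86, 180, 180, 180, 180, 180].

INTERFACE

Orientations are given as [roll, pitch, yaw] about the fixed x, y, z axes, in that order (R = Rz(yaw) Ry(pitch) Rx(roll)).
In Python, from station import robot, fingers, vision, workorder, recognise gives the robot as it stands. Calls block until the motion is done:
- robot.move_to(position, orientation): joint-space move of the TCP to a pose.
- robot.line_to(position, orientation=None, velocity=0.15, f_stop=None): straight line of the TCP; orientation=None keeps the orientation; velocity is the mean speed in m/s. With f_stop (N) it stops when the force on the tool has changed by that much, and returns True; else False.
- robot.move_j(angles): joint-space move.
- fingers.gripper_to(opening, force=None): opening from 0.0 (shut) to 1.0 (fully open); force is the grip in N (None keeps the last); returns when the fingers have stopped.
- robot.pause(seconds).
- robot.inverse_kinematics(position, orientation): joint angles nearest the present ones, or None.
- vision.grab_frame(name): name is "side" or "top"; returns the picture (384x512x3 uint8, red, green, blue); there is no depth.
- vision.calibration(name): a dict with "mtx" (3x3 intrinsics, pixels), "extrinsics" (4x4, takes a point from world to camera coordinates). Camera axes: x right, y up, looking along -z (the intrinsics and any distortion apply to the point x, -y, -z); pixel columns grow to the right and rows downward; lengths in m; the calibration is good to about 2 mm. A picture is of the moment at which its call begins. calibration takes no time and is no camera call.
A pose or a line that the arm cannot do raises robot.PlanningError and nothing moves.
- workorder.close_job(): hands the job in, once; it reports no verdict.
Trained networks look in the newest picture that a camera, given by its name, has taken for a name from the list of things; names that differ only in an ending like _2 or _b are one class to them, and where a whole thing is asked for, a point or a joint stands for the part that bears it (a point fixed in the world has none). Each returns a list of dicts, best first, with "p" (0 to 1); they miss things now and then, are a little off and sometimes report something else, mostly with a low value. They report only what shows in the picture. A call takes as long as a camera call.
- recognise(label, camera): "rect" ([centre column, centre row, width, height] in pixels, round what is visible of it).
Readings, each from a call of its own:
- robot.current_time_s(): time.
- robot.current_joint_positions(): joint angles.
- robot.current_dq(): joint speeds.
- robot.current_joint_torque(): joint torques, N m.
- robot.current_tool_pos(): TCP position.
- robot.current_eef_rot(): TCP orientation.
- robot.current_contact_force(): force on the tool from outside, world axes, zero at the start.
- robot.current_torque(): the same for the moment, N m.
- robot.current_finger_gap(): opening from 0.0 (shut) to 1.0 (fully open).
Only numpy, scipy, OpenCV 4.12 (cv2) and the standard library are available. Lean on these libraries where they do the work, as an engineer would, in place of code of your own. Each camera call takes 0.05 s, during which the arm holds its last target.

TASK

Shut off the disperser's air at the white service box: with the fingertips, push the sliding cover all the way open (away from the gauge side), push the red handle inside clockwise until it is fully shut, square across its pipe, and then push the cover fully closed again over the valves. Only push, do not pinch or grip the cover's rib or the handle. Leave the grey handle as it is set, and do not disturb the things standing round the box.

Things in the scene. Friction and masses are not known exactly. Their poses are not given: they have to be found in the camera images.
- service_box: White fixed box, 238 (x) x 276 (y) mm, feet to 160 mm either side; channel lips along both sides up to 81 mm. Origin: centre of its underside, z up; -x, the side with the round gauge (11 mm proud), faces the robot, yaw up to 0.3 either way. Front half (x -114 to 0, y +-130 mm): open well, rim 68 mm high, holding both valves. Rear half: deck 68 mm high; tubes to 170 mm behind the origin.
- cover (a joint): Slide of the flat grey cover (120 mm in x, 256 mm in y, top face 75 mm above the bench, captive in the channels) along the box's +x. 0 = closed over the well (spans box x -118 to +2 mm), 0.108 m = fully open over the deck (-10 to +110 mm). Starts 0 to 8 mm ajar. Takes about 3 N plus 6 N per m/s; it stays where it is left.
- cover_rib (a point): Middle of the top of the black finger rib on the cover, moving with it; axes as the box's. The rib is 10 mm thick (x), 110 mm long (y), 18 mm above the cover, its top 93 mm above the bench. It lies 78 mm in front of the box origin with the cover closed, 30 mm behind it with the cover open. Push it on its front or rear face.
- red_valve: Brass quarter-turn ball valve, the one to shut. Origin: on the vertical axis of its handle, at bench height, 34 mm in front of the box origin; axes as the box's. Pipe along x, 25 mm above the bench; nothing of it but the handle is higher than 47 mm. It stands 45 mm left (+y) or 55 mm right (-y) of the box's middle; the grey valve has the other place.
- red_handle (a joint): Angle of the red handle, swinging level about its valve's axis. 0 = open, along its pipe, pointing to the box's front (-x); grows clockwise seen from above; 1.571 rad = shut at the stop, pointing to the box's left (+y). Starts 0 to 0.35. It stays where it is left; turning takes about 0.18 N m (some 4 N at the tip point).
- red_handle_tip (a point): Point in the red handle's sleeve, 55 mm from the axis, at mid thickness, 53.5 mm above the bench; turns with the handle, -x pointing outward along it. The sleeve, red with one yellow stripe, reaches from 20 to 68 mm from the axis, is 14 mm wide and lies 47 to 60 mm above the bench; the space beside it is free down to 40 mm.
- grey_valve: The other valve, alike but with a plain grey handle, which must stay as it is. Origin and axes as for the red one.
- grey_handle (a joint): Angle of the grey handle, meaning as for the red one. Starts 0 to 0.35 rad.
- grey_handle_tip (a point): The same point on the grey handle.
- vial_f: Bystander: glass sample vial with black cap, 32 mm across, 66 mm tall, loose, left of the box. Origin: centre of its underside.
- spare_nozzle: Bystander: brass nozzle, 26 mm across, 46 mm tall, loose, standing right of the box. Origin: centre of its underside.
- log_book: Bystander: black log book, 151 x 109 mm, 12 mm thick, lying loose, left of the box. Origin: centre of its underside.
- marker: Bystander: blue and white felt marker, 140 mm long, 17 mm thick, loose, lying in front of the box. Origin: centre of its underside; long axis y.

How it is judged:
By the outcome, as a careful person would: the job done as asked, in the order asked, and still so for the second after the job is handed in, with the robot touching nothing.
It also fails if it takes over 54 s, if anything falls off the work surface, if the arm or the gripper's body presses on something with over 40 N, if the wrist force passes 120 N, or if a joint passes its speed limit or range.

## Working session

There is one attempt and no reset: what is moved stays moved. The work goes in short steps, each a Python script; the robot and the scene stay as the last script left them, time stands still between calls to the robot, and variables do not carry over. Pictures are saved under pics/ and viewed, and the job is handed in when it is done.

```bash
mkdir -p pics; python3 - <<'E'
from station import robot, fingers, vision, workorder, recognise
import cv2,numpy as np
for c in("top","side"):
    im=vision.grab_frame(c); cv2.imwrite(f"pics/a_{c}.png",im[:,:,::-1])
    k=vision.calibration(c); print(c,k)
    for n in["service_box","cover","cover_rib","red_valve","red_handle","vial_f","spare_nozzle","log_book","marker"]:
        r=recognise(n,c); print(n,[(np.round(d["rect"],1).tolist(),round(d["p"],2)) for d in r[:2]])
print(robot.current_time_s(),robot.current_tool_pos(),robot.current_eef_rot(),robot.tip_reach)
E
```

```text
top {'mtx': array([[379.36322647,   0.        , 255.12756997],
       [  0.        , 379.36322647, 191.88853936],
       [  0.        ,   0.        ,   1.        ]]), 'extrinsics': array([[ 0.02702278, -0.99932693, -0.02480854,  0.06699609],
       [ 0.99191941,  0.02372848,  0.12463086, -0.56601613],
       [-0.1239583 , -0.02797595,  0.99189298, -0.9012952 ],
       [ 0.        ,  0.        ,  0.        ,  1.        ]])}
service_box [([274.5, 189.4, 126.7, 115.9], 0.87)]
cover [([277.6, 213.2, 109.7, 50.3], 0.66)]
cover_rib [([279.1, 215.4, 108.5, 53.7], 0.65)]
red_valve []
red_handle []
vial_f [([179.1, 232.8, 15.5, 12.1], 0.7)]
spare_nozzle [([358.8, 181.8, 8.4, 12.7], 0.57)]
log_book [([174.8, 173.7, 49.3, 65.4], 0.77)]
marker [([268.7, 286.8, 54.4, 13.5], 0.86)]
side {'mtx': array([[485.76722591,   0.        , 260.73164215],
       [  0.        , 485.76722591, 185.50574794],
       [  0.        ,   0.        ,   1.        ]]), 'extrinsics': array([[-0.94587924, -0.32426594,  0.01280841,  0.52627541],
       [ 0.20350797, -0.5619615 ,  0.80173797, -0.11950548],
       [-0.25277849,  0.76095392,  0.59753842, -1.27428302],
       [ 0.        ,  0.        ,  0.        ,  1.        ]])}
service_box [([255.1, 187.1, 116.1, 99.4], 0.81)]
cover [([273.6, 177.6, 64.0, 56.5], 0.77)]
cover_rib [([274.4, 176.7, 64.8, 61.6], 0.91)]
red_valve []
red_handle []
vial_f [([264.7, 249.4, 16.0, 26.9], 0.59)]
spare_nozzle [([201.6, 249.0, 75.5, 47.4], 0.33)]
log_book [([202.9, 249.2, 73.1, 50.8], 0.97)]
marker [([332.9, 210.9, 5.9, 34.1], 0.59)]
1.0 [ 0.15772016 -0.52691312  0.24830835] [1.79998903e+02 9.62140691e-04 1.66632641e+01] 0.017
```

```bash
python3 - <<'E'
import cv2
a=cv2.imread("pics/a_top.png");cv2.imwrite("pics/b_top.png",cv2.resize(a[110:310,140:400],None,fx=3,fy=3,interpolation=cv2.INTER_CUBIC))
a=cv2.imread("pics/a_side.png");cv2.imwrite("pics/b_side.png",cv2.resize(a[110:290,150:370],None,fx=3,fy=3,interpolation=cv2.INTER_CUBIC))
E
```

```text
(no output)
```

View pics/b_top.png

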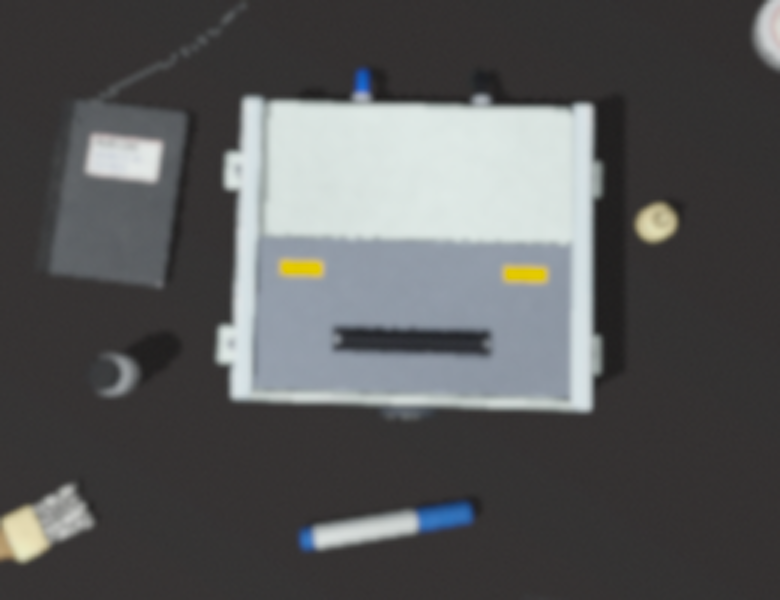

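View pics/b_side.png

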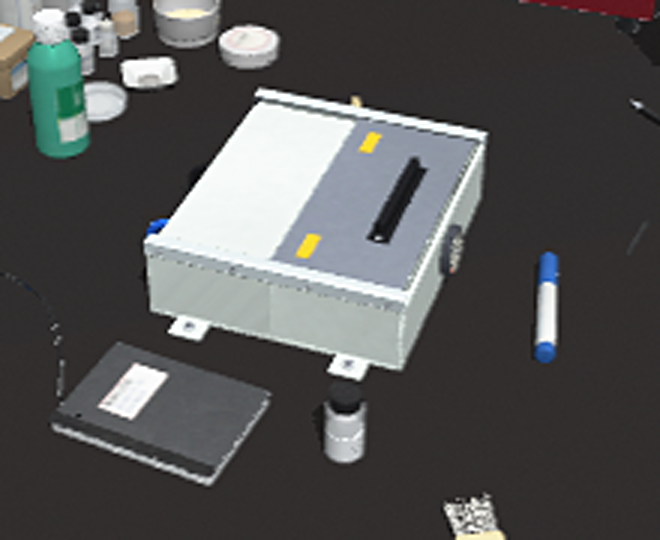

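View pics/a_top.png

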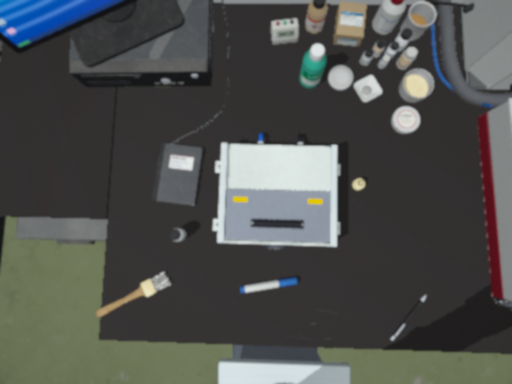

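```bash
cat > h.py <<'E'
import numpy as np,cv2
from station import robot, fingers, vision, workorder, recognise
from scipy.optimize import least_squares
def proj(c,P):
    k=vision.calibration(c);P=np.atleast_2d(P);E=k["extrinsics"]
    q=P@E[:3,:3].T+E[:3,3]; q=q*[1,-1,-1]
    u=q@k["mtx"].T; return u[:,:2]/u[:,2:]
def ray(c,uv,z):
    k=vision.calibration(c);E=k["extrinsics"];d=np.linalg.inv(k["mtx"])@[uv[0],uv[1],1]
    d=E[:3,:3].T@(d*[1,-1,-1]);o=-E[:3,:3].T@E[:3,3]
    return o+d*(z-o[2])/d[2]
def b2w(B,p):
    p=np.atleast_2d(p).astype(float);c,s=np.cos(B[2]),np.sin(B[2])
    return np.c_[B[0]+c*p[:,0]-s*p[:,1],B[1]+s*p[:,0]+c*p[:,1],p[:,2]]
E
python3 - <<'E'
from h import *
T=np.array([(231,398),(592,410),(245,97),(592,104)])/3+[140,110]-.33
L=np.array([(-.119,.138,.081),(-.119,-.138,.081),(.119,.138,.081),(.119,-.138,.081)])
S=np.array([(406,297),(487,133),(146,238),(257,92)])/3+[150,110]-.33
for u,l in zip(T,L): print(ray("top",u,.081))
for u,l in zip(S,L): print(ray("side",u,.081))
def f(B,cs):
    r=[]
    for c,o in cs: r.append((proj(c,b2w(B,L))-o).ravel())
    return np.concatenate(r)
for cs in ([("top",T)],[("side",S)],[("top",T),("side",S)]):
    s=least_squares(f,[.55,0,0],args=(cs,));print(s.x,np.round(s.fun,1))
B=s.x;np.save("B.npy",B)
# rib top edges: rear edge crop top
for u in((333,327),(490,331)):
    w=ray("top",np.array(u)/3+[140,110]-.33,.093);c,sn=np.cos(B[2]),np.sin(B[2]);d=w[:2]-B[:2];print("rib rear corner box",c*d[0]+sn*d[1],-sn*d[0]+c*d[1])
for u in((256,236),(571,243)):
    w=ray("top",np.array(u)/3+[140,110]-.33,.075);d=w[:2]-B[:2];print("cover rear",c*d[0]+sn*d[1],-sn*d[0]+c*d[1])
for n,cam,uv,z in(("vial","top",(179.1,232.8),.05),("nozzle","top",(358.8,181.8),.04),("marker","top",(268.7,286.8),.01)): print(n,ray(cam,uv,z))
# overlay
for c,x0,y0,w,h in(("top",140,110,260,200),("side",150,110,220,180)):
    a=cv2.imread(f"pics/a_{c}.png");a=cv2.resize(a[y0:y0+h,x0:x0+w],None,fx=3,fy=3,interpolation=cv2.INTER_CUBIC)
    for pts,col in((L[[0,1,3,2]],(0,255,0)),([(-.083,.055,.093),(-.083,-.055,.093),(-.073,-.055,.093),(-.073,.055,.093)],(0,0,255)),(L[[0,1,3,2]]*[1,1,0],(255,0,255))):
        p=(proj(c,b2w(B,pts))-[x0,y0])*3+1;cv2.polylines(a,[np.round(p).astype(int)],True,col,1)
    cv2.imwrite(f"pics/c_{c}.png",a)
E
```

```text
[0.43850431 0.16615274 0.081     ]
[ 0.43694376 -0.11147882  0.081     ]
[0.67708552 0.16440396 0.081     ]
[ 0.67706876 -0.11141444  0.081     ]
[0.43724251 0.16405472 0.081     ]
[ 0.43492948 -0.10277218  0.081     ]
[0.67421359 0.1633594  0.081     ]
[ 0.67192541 -0.09691407  0.081     ]
[ 0.55734841  0.02690859 -0.00319124] [ 0.4 -0.1 -0.3 -0.4 -0.1  0.1  0.   0.5]
[0.55507114 0.02991615 0.0025899 ] [ 0.2  1.  -0.  -1.1 -0.6  1.1  0.5 -1.9]
[ 0.55661312  0.02743454 -0.00107035] [ 0.2  0.3 -0.5 -0.2 -0.4  0.5 -0.3  0.7 -0.4  0.3 -0.2 -1.5 -0.9  0.3
  0.6 -2.4]
rib rear corner box -0.061971449080625914 0.06087194098063332
rib rear corner box -0.06181280771365497 -0.05919382961219617
cover rear 0.00932607664664485 0.12468228627859679
cover rear 0.009919458781470459 -0.12358183491026262
vial [0.45850702 0.26186854 0.05      ]
nozzle [ 0.59467085 -0.17233321  0.04      ]
marker [0.3328257  0.04236131 0.01      ]
```

View pics/c_top.png

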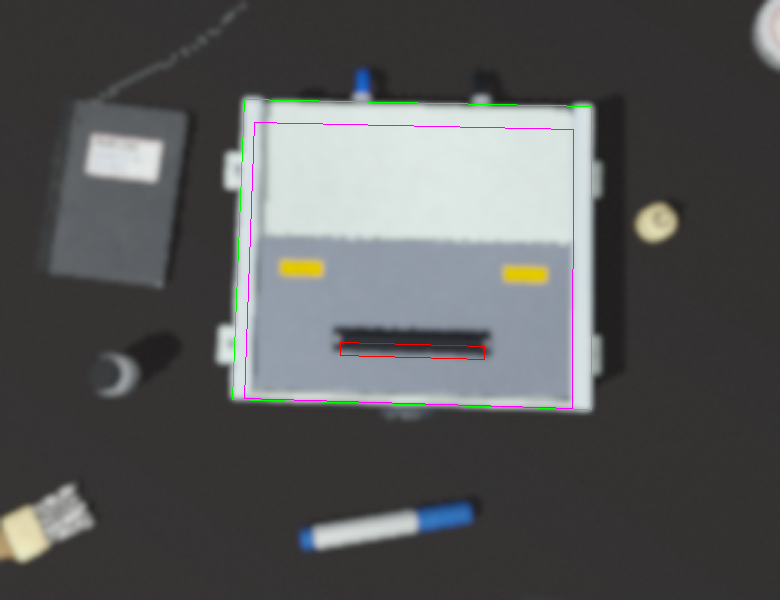

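View pics/c_side.png

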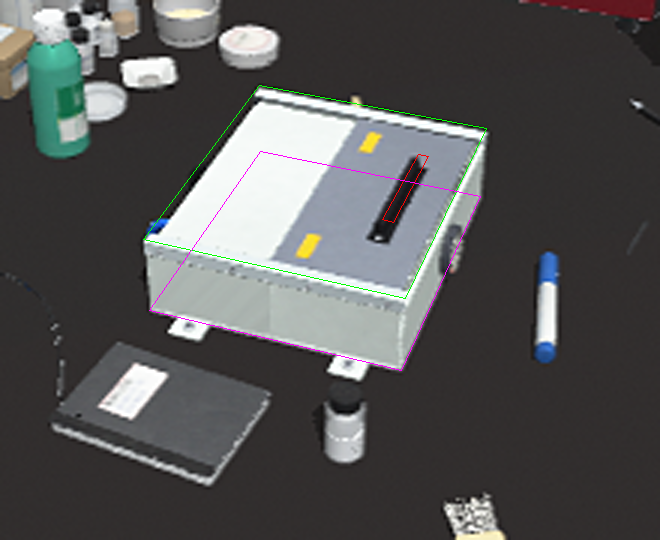

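```bash
python3 - <<'E'
from h import *
for uv in((482,115),(494,300)): print(ray("top",uv,0.0),ray("top",uv,.15))
B=np.array([.5570,.0272,-.002]);np.save("B.npy",B)
print(robot.current_time_s())
for p,yaw in(((-.097,0,.2),0),((.02,0,.1),0),((.06,0,.1),0),((-.09,-.09,.07),90),((-.09,.02,.07),90),((-.055,.1,.07),0),((-.055,-.01,.07),0)):
    for k in(0,):
        q=robot.inverse_kinematics(b2w(B,p)[0],[180,0,yaw]);print(p,yaw,None if q is None else np.round(q,0))
q=robot.inverse_kinematics([.3,-.35,.28],[180,0,0]);print(q)
E
```

```text
[ 0.78375804 -0.50088857  0.        ] [ 0.731618   -0.41456181  0.15      ]
[ 0.31664314 -0.50806982  0.        ] [ 0.33702194 -0.42062818  0.15      ]
1.0
(-0.097, 0, 0.2) 0 [  33.   14.  -45.  103.   11.   67. -106.]
(0.02, 0, 0.1) 0 [  19.   32.  -34.   93.   20.   61. -110.]
(0.06, 0, 0.1) 0 [  16.   36.  -32.   86.   20.   64. -109.]
(-0.09, -0.09, 0.07) 90 [ 33.  23. -35. 111.  17.  51. -10.]
(-0.09, 0.02, 0.07) 90 [ 31.  28. -50. 111.  26.  53. -32.]
(-0.055, 0.1, 0.07) 0 [  16.   31.  -44.  104.   26.   56. -128.]
(-0.055, -0.01, 0.07) 0 [  24.   27.  -37.  106.   20.   53. -112.]
[ 51.21751595   6.56922165  -4.37251493  96.15442838   0.51229408
  77.29579503 -43.23906633]
```

```bash
python3 - <<'E'
from h import *
B=np.load("B.npy");by=np.degrees(B[2])
robot.line_to([.13,-.43,.28],velocity=.2)
fingers.gripper_to(0.0,20)
q=np.array(robot.current_joint_positions());print(np.round(q,1),robot.tip_reach)
q[0]=-2; robot.move_j(q)
print(robot.current_tool_pos(),robot.current_eef_rot(),robot.current_time_s())
p=b2w(B,(-.095,0,.2))[0]
print(robot.inverse_kinematics(p,[180,0,by]))
robot.move_to(p,[180,0,by])
print(np.round(robot.current_joint_positions(),1),robot.current_tool_pos(),robot.current_time_s(),robot.current_contact_force())
cv2.imwrite("pics/d_side.png",vision.grab_frame("side")[:,:,::-1])
cv2.imwrite("pics/d_top.png",vision.grab_frame("top")[:,:,::-1])
E
```

```text
[70.8  5.   0.2 97.9 -0.  77.1 -2.3] 0.017
[ 0.44917571 -0.00458475  0.28004224] [1.79995119e+02 4.06566500e-02 8.92905140e+01] 4.3667
[ -8.98629848   9.64187306   3.9715051  104.14083453  -0.72621416
  66.24171022 -94.89272143]
[ -8.9   9.6   4.  104.1  -0.7  66.2 -94.9] [0.46217747 0.02692363 0.20021154] 5.8 [-0.44472808  0.98026726  0.11025823]
```

View pics/d_side.png

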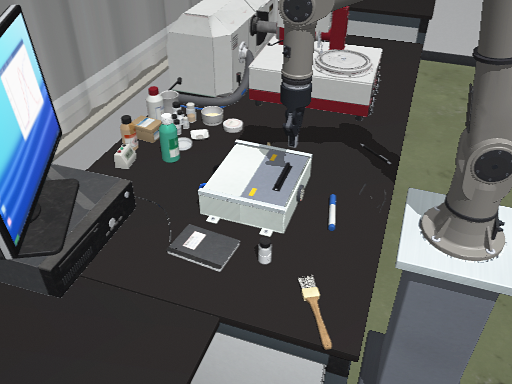

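```bash
python3 - <<'E'
from h import *
B=np.load("B.npy");by=np.degrees(B[2])
t=np.array(robot.current_tool_pos());print(proj("side",t-[0,0,.017]),proj("top",t-[0,0,.017]))
p=b2w(B,(-.096,0,.115))[0]
robot.line_to(p,velocity=.15)
f0=np.array(robot.current_contact_force())
p[2]=.088
s=robot.line_to(p,velocity=.02,f_stop=3)
print(s,robot.current_tool_pos(),np.array(robot.current_contact_force())-f0,robot.current_time_s())
a=vision.grab_frame("side")[:,:,::-1];cv2.imwrite("pics/e_side.png",cv2.resize(a[80:260,180:380],None,fx=3,fy=3,interpolation=cv2.INTER_CUBIC))
E
```

```text
[[292.57786461 144.57548368]] [[278.47891109 232.91296487]]
True [0.4609661  0.02737848 0.09208694] [0.38835726 0.53843602 2.51714718] 7.6583
```

View pics/e_side.png

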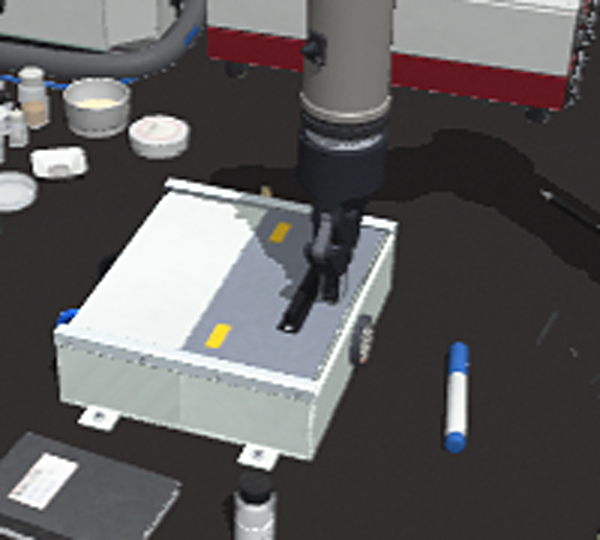

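```bash
python3 - <<'E'
from h import *
B=np.load("B.npy");by=np.degrees(B[2])
def inb(p):
    d=np.array(p[:2])-B[:2];return np.array([np.cos(B[2])*d[0]+np.sin(B[2])*d[1],-np.sin(B[2])*d[0]+np.cos(B[2])*d[1],p[2]])
p=b2w(B,(-.096,0,.0965))[0];robot.line_to(p,velocity=.03)
p=b2w(B,(.004,0,.0965))[0]
s=robot.line_to(p,velocity=.06,f_stop=15);print(s,inb(robot.current_tool_pos()),robot.current_contact_force())
if not s:
    p=b2w(B,(.024,0,.0965))[0]
    s=robot.line_to(p,velocity=.025,f_stop=12);print(s,inb(robot.current_tool_pos()),robot.current_contact_force())
print(robot.current_time_s())
t=inb(robot.current_tool_pos())
robot.line_to(b2w(B,(t[0]-.008,0,.0965))[0],velocity=.05)
robot.line_to(b2w(B,(t[0]-.02,0,.16))[0],velocity=.2)
robot.line_to(b2w(B,(-.16,-.0,.22))[0],velocity=.3)
for c in("top","side"):
    a=vision.grab_frame(c)[:,:,::-1];cv2.imwrite(f"pics/f_{c}.png",a)
    for n in("red_handle","grey_handle","cover_rib"):print(c,n,[(np.round(d["rect"],1).tolist(),round(d["p"],2)) for d in recognise(n,c)[:2]])
print(robot.current_time_s())
a=cv2.imread("pics/f_top.png");cv2.imwrite("pics/g_top.png",cv2.resize(a[130:270,200:360],None,fx=4,fy=4,interpolation=cv2.INTER_CUBIC))
a=cv2.imread("pics/f_side.png");cv2.imwrite("pics/g_side.png",cv2.resize(a[110:250,190:340],None,fx=4,fy=4,interpolation=cv2.INTER_CUBIC))
E
```

```text
False [3.98018527e-03 5.92728396e-05 9.66563895e-02] [-2.29772643 -0.33622303 -2.74149633]
True [1.30454463e-02 6.33546661e-06 9.57505529e-02] [ 0.55777594 -0.80920487  0.19434767]
10.3917
top red_handle [([297.6, 220.4, 13.6, 32.1], 0.59)]
top grey_handle [([255.3, 220.7, 12.6, 34.2], 0.63)]
top cover_rib [([277.4, 172.4, 106.7, 49.2], 0.7)]
side red_handle [([280.7, 180.8, 31.2, 19.6], 0.69)]
side grey_handle []
side cover_rib [([239.3, 170.7, 69.8, 55.6], 0.88)]
12.225
```

View pics/g_top.png

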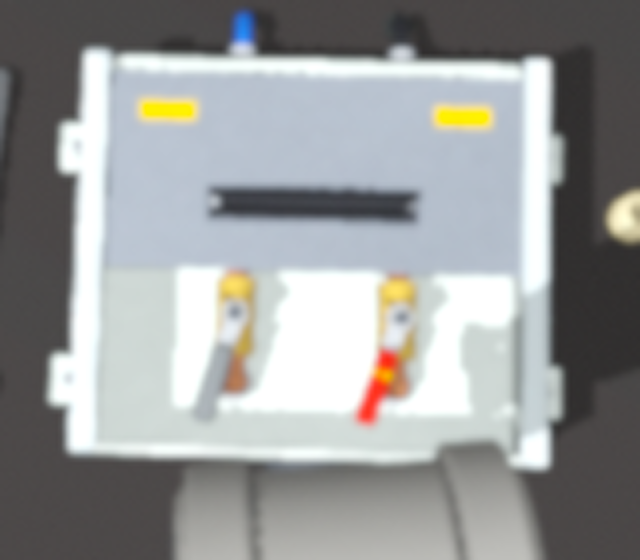

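View pics/g_side.png

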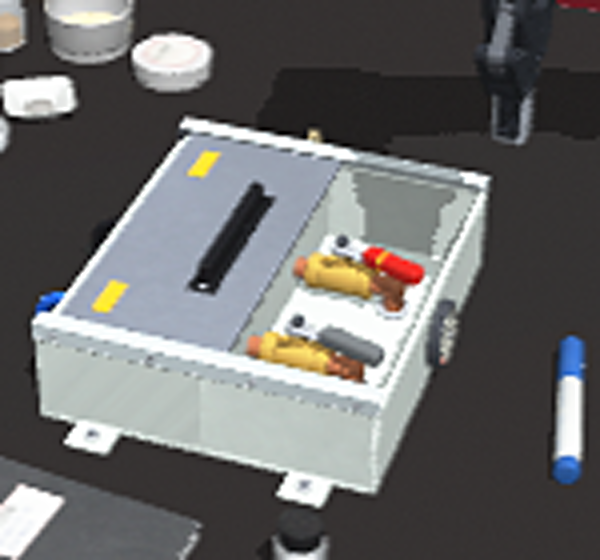

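```bash
cat >> h.py <<'E'
def inb(p,B):
    d=np.array(p[:2])-B[:2];return np.array([np.cos(B[2])*d[0]+np.sin(B[2])*d[1],-np.sin(B[2])*d[0]+np.cos(B[2])*d[1],p[2]])
E
python3 - <<'E'
from h import *
B=np.load("B.npy")
for n,u,z in(("red tip end",(366,420),.0535),("red axis",(401,316),.06),("grey end",(203,417),.0535),("grey axis",(234,312),.06),("cover front L",(110,268),.075),("cover front R",(520,273),.075),("rib rearL",(210,188),.093),("rib rearR",(416,193),.093)):
    print(n,np.round(inb(ray("top",np.array(u)/4+[200,130]-.37,z),B)*1000,1))
cur=np.array(robot.current_tool_pos());print(inb(cur,B))
q=np.array(robot.current_joint_positions())
for th in(0,.8,1.6):
    d=np.array([-np.cos(th),np.sin(th)]);n=np.array([np.sin(th),np.cos(th)])
    c=np.array([-.034,-.055])+.045*d-.018*n
    print(np.round(robot.inverse_kinematics(b2w(B,(*c,.067))[0],[180,0,90-np.degrees(th-B[2])]),0))
E
```

```text
red tip end [-95.7 -35.2  53.5]
red axis [-33.5 -54.5  60. ]
grey end [-96.7  62.1  53.5]
grey axis [-33.7  45.2  60. ]
cover front L [-10.9 119.1  75. ]
cover front R [  -7.5 -122.5   75. ]
rib rearL [35.6 60.6 93. ]
rib rearR [ 35.6 -59.2  93. ]
[-1.59675434e-01 -4.80180809e-05  2.19553305e-01]
[  2.  21.   1. 111.  -1.  48.   4.]
[ -5.  21.   4. 111.  -2.  48. -45.]
[ -8.  23.   5. 107.  -3.  50. -93.]
```

```bash
python3 - <<'E'
from h import *
B=np.load("B.npy")
def pose(th,gap=0,z=.067,r=.045):
    d=np.array([-np.cos(th),np.sin(th)]);n=np.array([np.sin(th),np.cos(th)])
    c=np.array([-.034,-.055])+r*d-(.018+gap)*n
    return b2w(B,(*c,z))[0],[180,0,90-np.degrees(th-B[2])]
robot.move_to(*pose(0,.007,z=.16))
s=robot.line_to(*pose(0,.007),velocity=.1,f_stop=8);print("down",s,robot.current_tool_pos())
if not s:
    for th in list(np.arange(.15,1.5,.15)):
        s=robot.line_to(*pose(th),velocity=.05,f_stop=18)
        if s: print("stop",th);break
    print(np.round(robot.current_contact_force(),1),robot.current_time_s())
    if not s:
        s=robot.line_to(*pose(1.50),velocity=.03,f_stop=18)
        s2=robot.line_to(*pose(1.63),velocity=.02,f_stop=10);print("end",s,s2,inb(robot.current_tool_pos(),B),np.array(robot.current_eef_rot())[2])
    print(np.round(robot.current_contact_force(),1),robot.current_time_s())
E
```

```text
down False [ 0.4785132  -0.05268272  0.06761821]
[-1.4  0.4 -0.5] 18.0
end False False [-0.05228245 -0.00879816  0.06674691] -3.4597401033676745
[-7.7  1.7  4.7] 18.7167
```

```bash
python3 - <<'E'
from h import *
B=np.load("B.npy");by=np.degrees(B[2])
t=inb(robot.current_tool_pos(),B)
robot.line_to(b2w(B,(t[0]-.012,t[1],.068))[0],[180,0,by],velocity=.05)
robot.line_to(b2w(B,(t[0]-.02,t[1],.13))[0],velocity=.15)
robot.line_to(b2w(B,(-.16,0,.22))[0],velocity=.3)
for c in("top","side"):
    a=vision.grab_frame(c)[:,:,::-1];cv2.imwrite(f"pics/h_{c}.png",a)
print(robot.current_time_s())
a=cv2.imread("pics/h_top.png");cv2.imwrite("pics/i_top.png",cv2.resize(a[130:270,200:360],None,fx=4,fy=4,interpolation=cv2.INTER_CUBIC))
a=cv2.imread("pics/h_side.png");cv2.imwrite("pics/i_side.png",cv2.resize(a[110:250,190:340],None,fx=4,fy=4,interpolation=cv2.INTER_CUBIC))
E
```

```text
20.4
```

View pics/i_top.png

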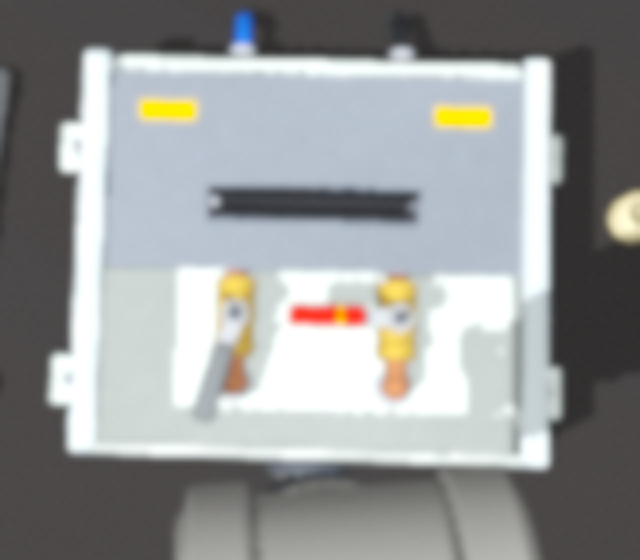

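View pics/i_side.png

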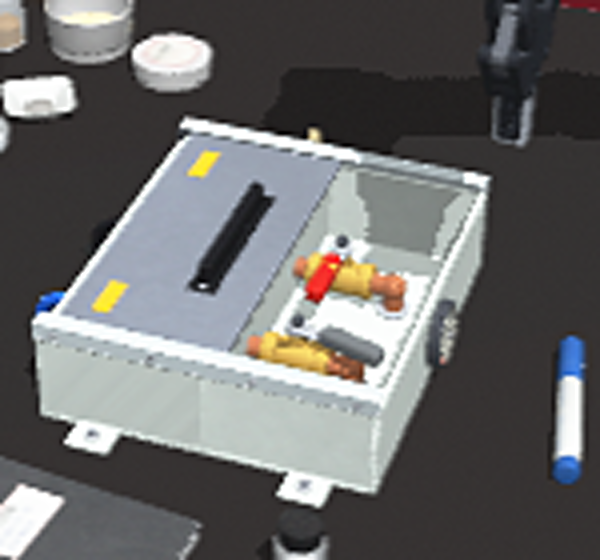

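```bash
python3 - <<'E'
from h import *
B=np.load("B.npy");by=np.degrees(B[2])
robot.line_to(b2w(B,(-.066,-.006,.13))[0],velocity=.3)
robot.line_to(b2w(B,(-.064,-.006,.067))[0],velocity=.12)
for i in range(1):
    s=robot.line_to(b2w(B,(-.055,-.006,.067))[0],velocity=.04)
    print(np.round(robot.current_contact_force(),1))
    s=robot.line_to(b2w(B,(-.042,-.006,.067))[0],velocity=.02,f_stop=14)
    t=inb(robot.current_tool_pos(),B);print(s,t,np.round(robot.current_contact_force(),1))
    robot.pause(.2);t=inb(robot.current_tool_pos(),B);print(t,np.round(robot.current_contact_force(),1))
robot.line_to(b2w(B,(-.064,-.006,.068))[0],velocity=.08)
robot.line_to(b2w(B,(-.064,0,.15))[0],velocity=.2)
robot.line_to(b2w(B,(.056,0,.15))[0],velocity=.25)
robot.line_to(b2w(B,(.056,0,.105))[0],velocity=.12)
f0=np.array(robot.current_contact_force())
s=robot.line_to(b2w(B,(.056,0,.0965))[0],velocity=.04,f_stop=5)
print("down",s,robot.current_tool_pos()[2])
s=robot.line_to(b2w(B,(-.045,0,.0965))[0],velocity=.06,f_stop=15);print(s,inb(robot.current_tool_pos(),B),np.round(robot.current_contact_force(),1))
if not s:
    s=robot.line_to(b2w(B,(-.073,0,.0965))[0],velocity=.025,f_stop=13);t=inb(robot.current_tool_pos(),B);print(s,t,np.round(robot.current_contact_force(),1))
    robot.pause(.1)
    robot.line_to(b2w(B,(t[0]+.01,0,.0965))[0],velocity=.08)
    robot.line_to(b2w(B,(t[0]+.012,0,.18))[0],velocity=.2)
    robot.line_to(b2w(B,(-.19,0,.25))[0],velocity=.35)
    for c in("top","side"):
        a=vision.grab_frame(c)[:,:,::-1];cv2.imwrite(f"pics/j_{c}.png",a)
print(robot.current_time_s())
a=cv2.imread("pics/j_top.png");cv2.imwrite("pics/k_top.png",cv2.resize(a[110:310,140:400],None,fx=3,fy=3,interpolation=cv2.INTER_CUBIC))
a=cv2.imread("pics/j_side.png");cv2.imwrite("pics/k_side.png",cv2.resize(a[110:290,150:370],None,fx=3,fy=3,interpolation=cv2.INTER_CUBIC))
E
```

```text
[-0.6  0.3  0.4]
True [-0.05277542 -0.00602354  0.06539722] [ 0.6 -0.4  0.1]
[-0.05315691 -0.00596278  0.06515723] [0.7 0.6 0.6]
down False 0.09646659275194047
False [-0.04496431  0.00012159  0.09658859] [1.4 0.6 0.6]
True [-6.24280112e-02  1.24347699e-05  9.69011696e-02] [0.6 1.  0.3]
29.3417
```

View pics/k_top.png

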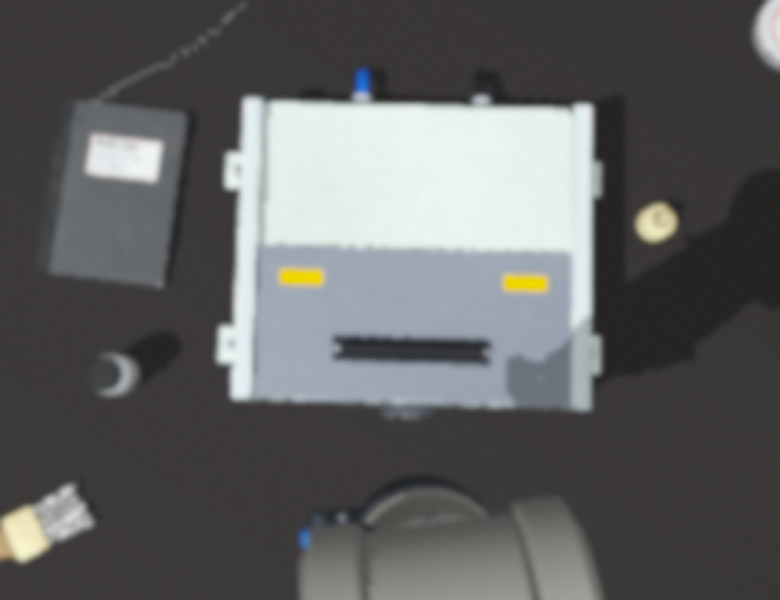

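View pics/k_side.png

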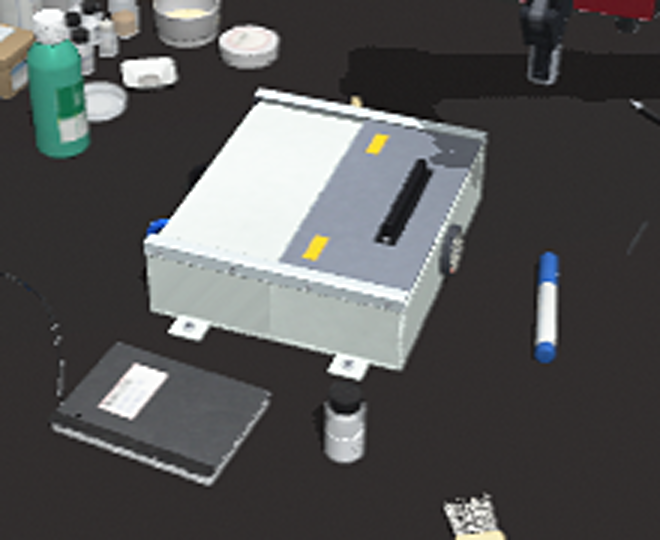

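```bash
python3 - <<'E'
from h import *
B=np.load("B.npy")
for n,u,z in(("cover rear L",(262,245),.075),("cover rear R",(571,252),.075),("rib rear",(333,337),.093)):
    print(n,np.round(inb(ray("top",np.array(u)/3+[140,110]-.33,z),B)*1000,1))
print(np.round(robot.current_contact_force(),1))
workorder.close_job();print(robot.current_time_s())
E
```

```text
cover rear L [  1.8 119.9  75. ]
cover rear R [   2.5 -123.4   75. ]
rib rear [-70.1  60.8  93. ]
[-0.3 -0.4 -0. ]
the job is handed in; nothing more can be done
the job is handed in; nothing more can be done
```

The disperser's air is shut off. With closed fingertips, pushing only, I opened the cover, turned the red handle clockwise to shut and closed the cover again. I handed the job in at about 29 s.

- **Cover open:** the push ended against the stop, with the rib's rear face measured at 35.6 mm (35 mm expected).
- **Red handle:** the picture showed it square across its pipe, to about 0.01 rad. I wasn't sure the first push had reached the stop, because its force was only about 8 N. I pushed again and it was blocked at the same place when the change in force reached 14 N.
- **Cover closed:** the push ended against the stop. The cover's rear edge is at +1.8 to +2.5 mm (+2 mm expected). The rib's rear face read -70 mm against -73 mm expected. I put that down to picture error, since the finger position at the stop gave -73.4 mm.
- **Grey handle and bystanders:** the grey handle looked the same before and after the red one was turned. In the last pictures the vial, nozzle, log book and marker stand where they started. The arm was clear of everything when I handed in.

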